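Bolt the ink carrier shut and lift it level

ROBOT

A 6-joint arm with a two-finger parallel gripper is mounted at the origin on a cart in front of the work surface, level with it; the furniture and walls round the work are solid. World frame = base frame: x ahead of the robot, y to its left, z up, the work surface at z = 0. Lengths are in mm, angles in rad, forces in N, time in s.
With the tool pointing down it reaches from about 400 to 925 mm from the base axis. Payload 12.5 kg.
Tool frame: the origin (TCP) lies midway between the tips of the shut fingers; the grasp point (between the pads) lies r.hold_point_z behind it (r.hold_point_z is the distance from the TCP to the grasp point, in mm); z points along the fingers, y is the direction in which the jaws open and shut (so a half turn about z gives the same grasp; the last joint's range is limited). The gripper opens to 95 mm and grips with 3 to 60 N. Pads are 20 mm wide; open, the fingers measure 119 mm over their backs; the gripper's body (75 mm by 180 mm) begins 59 mm behind the grasp point.
Start: joints at [1.143, 0.491, 1.559, -0, 1.092, -0.106], TCP at [197.655, 592.941, 214.661] pointing down, gripper open.
Joint ranges: [-3.1, 3.1], [-0.84, 2.19], [0.05, 2.79], [-1.13, 4.28], [0.06, 2.93], [-2.69, 2.69]. Speed limits (rad/s): [2.22, 2.22, 2.79, 3.14, 3.14, 3.14].

INTERFACE

Orientations are given as [roll, pitch, yaw] about the fixed x, y, z axes, in that order (R = Rz(yaw) Ry(pitch) Rx(roll)).
In Python, from cell import r gives the robot as it stands. The module is installed in compiled form; this text tells all that it offers.
- The arm moves only by the shell command python3 -m crank 'ROWS'. ROWS is text: rows parted by semicolons, each of 7 numbers parted by spaces: the shift along the world's x, y, z in cm, then the turn, a rotation vector about the world's x, y, z in rad, then the finger opening in cm, from 0 to 9.51. A call has 1 to 20 rows; each row shifts and turns the commanded pose from where the row before left it; what a row does not reach is not made up. A row lasts 1/8 s, in which the tool goes at most 62.5 mm and 10.7 degrees, less where a joint would pass 70% of its speed; a pose out of reach is approached as far as the arm can. A call is refused whole if a number of a shift passes 6.25 or a number of a turn 0.188, either way. A call with a gripper value outside its range is refused whole. The fingers move at their own pace and stop on an object; the grip force is fixed at half the most. Time passes only in rows, so rows that do not move let the fingers close. It gives the time, the measured TCP pose, the force and the opening at its end, in the units of the state.
- r.get_state(): the state, without advancing time (a new reading comes with each control period).
- r.snapshot(name): name is "scene" or "side" or "wrist"; returns a dict with "frame" (480x640x3 uint8, blue, green, red), "fx", "fy", "cx", "cy" (pixels), "R" (3x3) and "t" (3): a world point X has camera coordinates R X + t. Camera axes: x right, y down, z forward; pixel columns grow to the right and rows downward; lengths in mm; the calibration is good to about 2 mm. A picture is of the moment at which its call begins. There is no depth.
- r.close_job(): hands the job in, once; it reports no verdict.
The state is a dict: "time_s": time; "joint_pos": joint angles; "joint_velocities": joint speeds; "effort": joint torques, N m; "tool_pos": TCP position; "tcp_rot": TCP orientation; "force": force on the tool from outside, world axes, zero at the start; "ft_torque": the same for the moment, N m; "grip_width": finger opening in mm.
Only numpy, scipy, OpenCV 4.12 (cv2) and the standard library are available. Lean on these libraries where they do the work, as an engineer would, in place of code of your own. Each camera call takes 0.05 s, during which the arm holds its last target. There are 200 camera calls.

TASK

Get the ink carrier ready to go: with it standing on the bench, slide the brass-knobbed barrel bolt on its hold-down bar fully home into the hole in the end post, so that the bar is locked over the tins. Then take the bar's handle, lift the whole carrier about ten centimetres clear of the bench without tipping it, and hold it there level and still for two seconds. Finish while still holding it in the air by the handle, and leave the other things on the bench where they are.

Things in the scene. Friction and masses are not known exactly. Their poses are not given: they have to be found in the camera images.
- carrier: loose plywood ink carrier: open tray 280 mm long (own y), 100 mm wide (x); upright post boards at both ends, 68 mm wide, 12 mm thick, tops 100 mm up, inner faces at y = -128 and +128 mm. Origin: centre of underside, z up. Starts turned up to 0.5 rad from y pointing to the robot's left. The brass-plated 13 mm hole in the +y post is the bolt's keeper. With bar and tins 0.8 to 1.0 kg
- carrier_foot (a point): centre of the carrier's underside: its z is the clearance between carrier and bench (0 while it stands). The loaded, bolted carrier balances within 10 mm of the handle's middle
- hold_bar: wooden bar 252 x 30 x 12 mm lying lengthwise over the tins, the handle on top; loose: its tongue sits in a mortise of the -y post, its +y end only rests on a ledge until bolted. Axes as the carrier's; origin: centre of its underside, 58 mm above the carrier's underside. Once bolted it rises about 3 mm before it takes the carrier along
- handle (a point): middle of the dark wooden bow handle on the bar, half-way up its grip: straight, 98 mm long (bar's y), 20 mm wide (x), 18 mm high, 29 mm free below it; 108 mm above the bench at the start; its two feet stand 37.5 mm either side of the middle along y
- bolt_knob (a point): middle of the bolt's upright brass knob, 16 mm in diameter, 16 mm tall; 106 mm above the bench at the start and 36 mm above the top of the bar; 72 mm (bolt back) to 100 mm (home) from the handle's middle along the bar's +y. Guide staples, 17 mm high on the bar, stand 12 mm behind its rearmost and 13 mm ahead of its foremost position
- barrel_bolt (a joint): travel of the bolt along the bar, m: 0 fully back, 0.028 fully home (end of travel, tip right through the hole of the +y post); grows as the knob moves along the bar's +y; starts between 0 and 0.008, clear of the hole; slides with about 1.2 N of friction and stays where it is left
- ink_tin_black: closed ink tin with a black spot on its lid, 78 mm wide, 44 mm tall, standing in one of the carrier's three bays (which one varies); origin: centre of its underside
- ink_tin_red: closed ink tin with a red spot on its lid, 70 mm wide, 40 mm tall, standing in one of the carrier's three bays (which one varies); origin: centre of its underside
- ink_tin_yellow: closed ink tin with a yellow spot on its lid, 64 mm wide, 36 mm tall, standing in one of the carrier's three bays (which one varies); origin: centre of its underside
- spray_bottle: small white spray bottle with a green trigger head, 83 x 66 mm, 176 mm tall, loose bystander; origin: centre of its underside
- ink_roller: ink roller with a dark handle and a tan drum lying on the bench, 187 x 77 mm, 50 mm high, loose bystander; origin: centre of its underside
- tape_roll: roll of masking tape lying flat, 96 mm wide, 25 mm high, loose bystander; origin: centre of its underside
- blue_tube: paint tube with a blue patch, 128 x 35 mm, 26 mm high, loose bystander; origin: centre of its underside
Mind the look-alikes: they are no part of the job. What is shaped like the ink_tin_yellow but blue is not meant.

How it is judged (in metres and radians):
On the way, in this order (a step that is already met when the one before it is completed fails the run):
1. the bolt is fully home in the end post while the carrier stands on the bench with the bar seated (value of joint barrel_bolt above 0.024 m and z of handle in the frame of carrier below 0.118 m and height (world z) of carrier_foot below 0.006 m and angle between carrier's own z axis and vertical below 0.05 rad), for 0.2 s.
2. the bolted carrier hangs level and still from its handle, 6 to 18 cm clear of the bench, for 1.5 s (value of joint barrel_bolt above 0.024 m and height (world z) of carrier_foot between 0.06 and 0.18 m and angle between each of carrier, hold_bar's own z axis and vertical below 0.1 rad and distance between the grasp point and handle below 0.06 m and contact force between the fingers and hold_bar above 2 N and contact force between the arm and carrier below 0.5 N and linear speed of carrier below 0.03 m/s and angular speed of carrier below 0.15 rad/s), for 1.5 s.
At the end, for the whole second after the job is handed in: Held by the handle only (grasp within 60 mm of its middle, over 2 N; arm and bystanders not on the carrier): underside 60 to 180 mm above the bench, carrier and bar within 0.10 rad of level, under 0.03 m/s and 0.15 rad/s, bolt home (over 24 of 28 mm), all three tins down in the carrier (all of step 2 and contact force between carrier and spray_bottle below 0.2 N and contact force between carrier and ink_roller below 0.2 N and contact force between carrier and tape_roll below 0.2 N and contact force between carrier and blue_tube below 0.2 N and z of each of ink_tin_black, ink_tin_red, ink_tin_yellow in the frame of carrier below 0.02 m); the arm keeps its last pose, push and grip.
It fails at once if the carrier tips by more than 0.3 rad (angle between carrier's own z axis and vertical above 0.3 rad).
It fails at once if the bar is pulled out of its seat (z of handle in the frame of carrier above 0.128 m).
It fails at once if a bystander is moved by more than 3 cm (distance of any of spray_bottle, ink_roller, tape_roll, blue_tube from where it was at the start of the episode above 0.03 m).
It also fails if it takes over 48 s, if anything falls off the work surface, if the arm or the gripper's body presses on something with over 40 N, if the wrist force passes 120 N, or if a joint passes its speed limit or range.

## Working session

There is one attempt and no reset: what is moved stays moved. The work goes in short steps, Python scripts to look and compute and a shell command to move; the robot and the scene stay as the last step left them, time stands still between calls to the robot, and variables do not carry over. Pictures are saved under pics/ and viewed, about 8 in all and at most 12, crops included, and the job is handed in when it is done.

```bash
mkdir -p pics
python3 - <<'E'
from cell import r
import cv2
print(r.get_state(), r.hold_point_z)
for n in("scene","side"):
    s=r.snapshot(n); cv2.imwrite(f"pics/{n}0.png",s["frame"]); print(n,s["fx"],s["cx"],s["R"],s["t"])
E
```

```text
{'time_s': 0.0, 'joint_pos': array([ 1.14340786e+00,  4.91556690e-01,  1.55944075e+00,  1.55691837e-05,
        1.09165602e+00, -1.05634702e-01]), 'joint_velocities': array([ 0.00016818, -0.00019456, -0.00101322, -0.00049829, -0.00187312,
       -0.00027287]), 'effort': array([-1.26063715e-04, -6.12637210e+01, -2.58175135e+01,  6.92164572e-02,
        4.82145650e-02, -1.07618719e-04]), 'tool_pos': array([197.54487539, 592.71976636, 214.06651497]), 'tcp_rot': array([-3.14053922e+00, -1.25581026e-04,  2.81983163e+00]), 'force': array([-0.05855065, -0.82315999,  0.57358405]), 'ft_torque': array([ 0.01793681, -0.00520858, -0.00547641]), 'grip_width': 95.05569543180452} 18.8
scene 511.8285396726378 325.5290553977673 [[-0.56212634 -0.8268427  -0.01857754]
 [-0.42304231  0.3067603  -0.85260385]
 [ 0.71066812 -0.471412   -0.52222749]] [214.48067369 319.32335837 929.23856428]
side 540.1287889562045 330.7654450119096 [[-0.95040307 -0.31088786 -0.00909601]
 [-0.20058055  0.6350137  -0.74600606]
 [ 0.23770032 -0.70718197 -0.66587703]] [ 490.45882651  245.63908689 1140.49056645]
```

View pics/scene0.png

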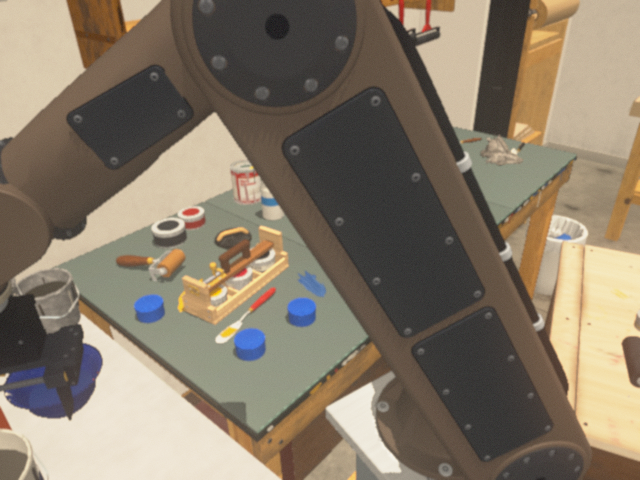

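View pics/side0.png

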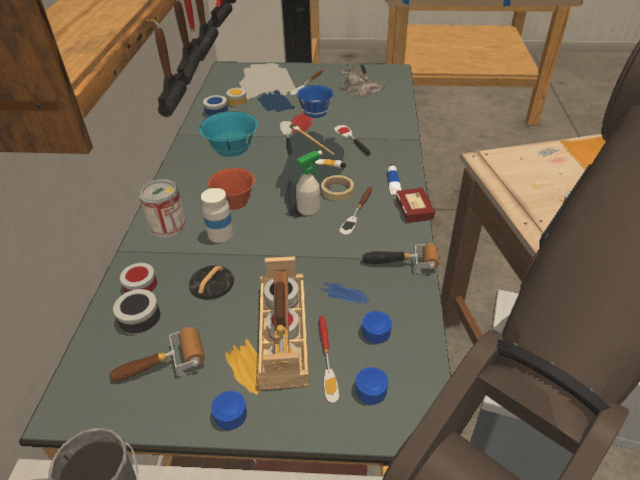

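The side view shows the carrier at about (282,325), with its bar, handle and brass knob at the near (+y) end. The blue tins are decoys. I'll enlarge this area.

Run:
```python
import cv2
f=cv2.imread("pics/side0.png")[245:395,220:340]
cv2.imwrite("pics/crop0.png",cv2.resize(f,None,fx=4,fy=4,interpolation=cv2.INTER_CUBIC))
```

```text
(no output)
```

View pics/crop0.png

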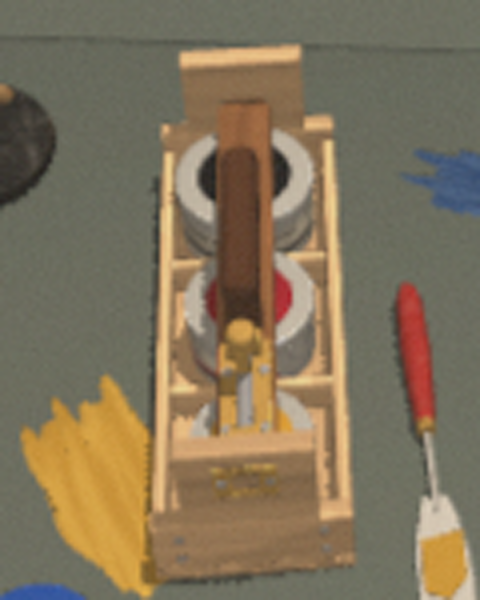

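The crop shows the knob at crop (241,333), the dark handle from (238,150) to (238,320), the near underside corners at (150,581) and (356,566), and the near post's top outer edge from (172,460) to (312,455). Next I'll turn these pixels into positions.

```bash
cat > h.py <<'E'
import numpy as np
def bp(s,u,v,z):
    R=np.array(s["R"]);t=np.array(s["t"]);c=-R.T@t
    d=R.T@np.array([(u-s["cx"])/s["fx"],(v-s["cy"])/s["fy"],1]);return (c+d*(z-c[2])/d[2])
E
python3 - <<'E'
from cell import r
from h import *
s=r.snapshot("side"); st=r.get_state();print(st["tcp_rot"])
for n,u,v,z in [("corner+x",150,581,0),("corner-x",356,566,0),("knob",241,333,106),("knobtop",241,325,114),("handle far top",238,150,117),("handle near top",238,320,117),("farpost TL",180,53,100),("farpost TR",300,46,100),("rim farL",163,128,30),("rim farR",332,120,30),("bottle-",0,0,0)]:
    print(n,bp(s,220+u/4,245+v/4,z).round(0))
for n,u,v,z in [("roller",190,345,25),("bottle base",308,208,0),("bottle top",308,158,170)]: print(n,bp(s,u,v,z).round(0))
E
```

```text
[-3.14080901e+00 -7.50398289e-05  2.81985873e+00]
corner+x [582. 273.   0.]
corner-x [486. 233.   0.]
knob [558. 190. 106.]
knobtop [557. 191. 114.]
handle far top [602.  83. 117.]
handle near top [559. 190. 117.]
farpost TL [670.   8. 100.]
farpost TR [607. -18. 100.]
rim farL [689.   5.  30.]
rim farR [596. -32.  30.]
bottle- [852. -96.   0.]
roller [753. 230.  25.]
bottle base [ 686. -312.    0.]
bottle top [ 678. -309.  170.]
```

The estimates agree: carrier yaw ≈0.385, bar +y = (-0.376,0.927), handle ≈(586,124), knob ≈(558,190). I'll swing over the knob with the jaws across the bar, then look with the wrist camera.

```bash
python3 -m crank '0 0 2 0 0 0 9.5;0 0 2 0 0 0 9.5;3 -3.36 0 0 0 -0.072 9.5;3 -3.36 0 0 0 -0.072 9.5;3 -3.36 0 0 0 -0.072 9.5;3 -3.36 0 0 0 -0.072 9.5;3 -3.36 0 0 0 -0.072 9.5;3 -3.36 0 0 0 -0.072 9.5;3 -3.36 0 0 0 -0.072 9.5;3 -3.36 0 0 0 -0.072 9.5;3 -3.36 0 0 0 -0.072 9.5;3 -3.36 0 0 0 -0.072 9.5;3 -3.36 0 0 0 -0.072 9.5;3 -3.36 0 0 0 -0.072 9.5;0 0 0 0 0 0 6;0 0 0 0 0 0 6'
python3 - <<'E'
from cell import r
import cv2,pickle
s=r.snapshot("wrist");cv2.imwrite("pics/w1.png",s["frame"]);pickle.dump(s,open("w1.pkl","wb"));print(r.get_state())
E
```

```text
time_s: 2.15
tool_pos: [557.2, 189.9, 254.4]
tcp_rot: [-3.141, -0.0, 1.956]
force: [-0.9, -1.2, 0.1]
grip_width: 80.1
{'time_s': 2.2, 'joint_pos': array([ 2.17037421e-01,  4.01575549e-01,  1.59889004e+00,  1.86861134e-04,
        1.14154574e+00, -1.69163964e-01]), 'joint_velocities': array([ 1.07702108e-02, -3.87947827e-03, -2.17681856e-04,  1.14718634e-03,
        2.09756735e-05,  1.62826779e-03]), 'effort': array([-1.01595540e+00, -5.54903913e+01, -2.67654687e+01,  4.29988629e-02,
        3.91466625e-02,  4.92302297e-04]), 'tool_pos': array([557.01206717, 190.3576257 , 254.55922306]), 'tcp_rot': array([-3.14120855e+00, -2.37939479e-04,  1.95691986e+00]), 'force': array([ 0.1219463 , -0.07395762, -0.01654645]), 'ft_torque': array([-0.07784424, -0.00071328,  0.00363838]), 'grip_width': 76.14612357163419}
```

View pics/w1.png

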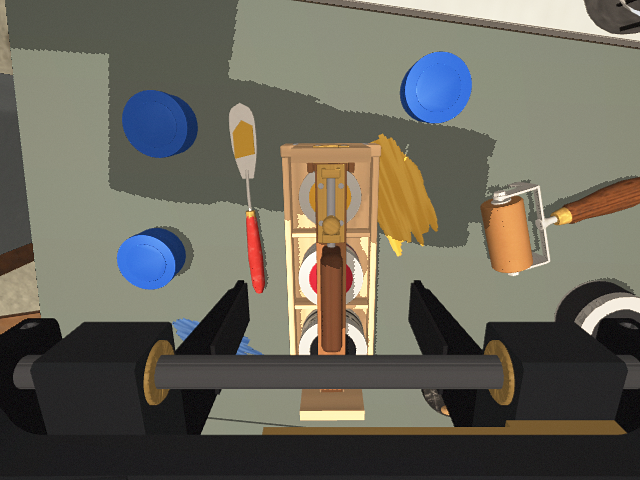

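The wrist view is clear. The knob is at (332,226), the handle runs from (332,250) to (332,351), and the near post top is centred at about (331,146). The only bolt knob in view is this one, ahead of the dark handle on the bar.

Run:
```python
import pickle
from h import *
s=pickle.load(open("w1.pkl","rb"))
for n,u,v,z in [("knob top",332,226,114),("h near",332,249,117),("h far",332.5,351,117),("post+ outer L",283,145,100),("post+ R",381,144,100),("far post L",302,416,100),("far post R",364,416,100)]:
    print(n,bp(s,u,v,z).round(1))
```

```text
knob top [559.5 192.5 114. ]
h near [566.9 174.2 117. ]
h far [605.8  80.3 117. ]
post+ outer L [496.1 238.8 100. ]
post+ R [572.2 270.6 100. ]
far post L [610.2 -15.4 100. ]
far post R [671.1   9.3 100. ]
```

```bash
python3 -m crank '0.1 0.1 -3 0 0 0 4;0.1 0.1 -3 0 0 0 4;0 0 -3 0 0 0 4;0 0 -3 0 0 0 4;0 0 -2 0 0 0 4;0 0 -1.7 0 0 0 4;0 0 0 0 0 0 4;0 0 0 0 0 0 4'
python3 - <<'E'
from cell import r
import cv2,pickle
s=r.snapshot("wrist");cv2.imwrite("pics/w2.png",s["frame"]);pickle.dump(s,open("w2.pkl","wb"))
E
```

```text
time_s: 3.2
tool_pos: [559.9, 192.1, 98.4]
tcp_rot: [3.141, 0.0, 1.956]
force: [-0.0, -0.3, -0.1]
grip_width: 40.0
```

View pics/w2.png

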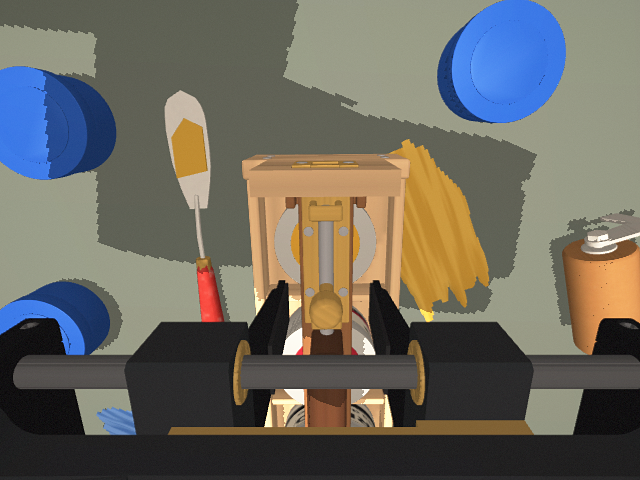

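The knob at (326,307) lies midway between the fingertips (282 and 370). I'll close on it and slide it along +y.

```bash
python3 -m crank '0 0 0 0 0 0 2;0 0 0 0 0 0 1;0 0 0 0 0 0 1;0 0 0 0 0 0 1;-0.19 0.46 0 0 0 0 1;-0.19 0.46 0 0 0 0 1;-0.19 0.46 0 0 0 0 1'
python3 -m crank '-0.19 0.46 0 0 0 0 1;-0.19 0.46 0 0 0 0 1;-0.1 0.25 0 0 0 0 1;-0.05 0.1 0 0 0 0 1;0 0 0 0 0 0 1'
```

```text
time_s: 4.12
tool_pos: [553.8, 205.9, 97.7]
tcp_rot: [3.141, 0.0, 1.956]
force: [-0.2, -1.0, 2.7]
grip_width: 14.5
time_s: 4.75
tool_pos: [549.0, 218.1, 97.7]
tcp_rot: [3.141, 0.0, 1.956]
force: [2.1, -3.9, 2.6]
grip_width: 14.4
```

```bash
python3 -m crank '-0.08 0.18 0 0 0 0 1;0 0 0 0 0 0 1;0 0 0 0 0 0 1'
python3 - <<'E'
from cell import r
import cv2,pickle
s=r.snapshot("wrist");cv2.imwrite("pics/w3.png",s["frame"]);pickle.dump(s,open("w3.pkl","wb"))
E
```

```text
time_s: 5.12
tool_pos: [548.1, 219.9, 97.7]
tcp_rot: [3.141, 0.0, 1.956]
force: [2.1, -4.1, 2.0]
grip_width: 14.7
```

View pics/w3.png

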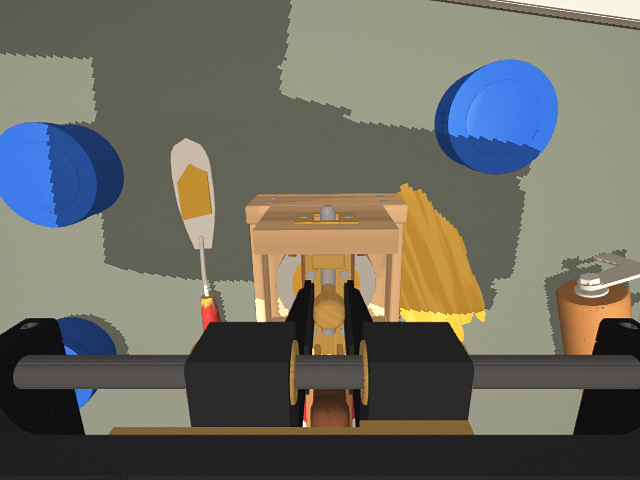

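The bolt tip shows through the keeper at (328,212), and the push force has levelled off at about 4.6 N, so the carrier is sliding against a bolt that is home. I'll release the knob, go up and look again for the handle.

```bash
python3 -m crank '0 0 0 0 0 0 4;0 0 0 0 0 0 4;0 0 0 0 0 0 4;0 0 2 0 0 0 4;0 0 4 0 0 0 4;0 0 4 0 0 0 4;0 0 3 0 0 0 6;0 0 0 0 0 0 6;0 0 0 0 0 0 6'
python3 - <<'E'
from cell import r
import cv2,pickle
s=r.snapshot("wrist");pickle.dump(s,open("w4.pkl","wb"))
cv2.imwrite("pics/w4.png",cv2.resize(s["frame"][100:400,220:460],None,fx=2,fy=2))
E
```

```text
time_s: 6.3
tool_pos: [547.4, 220.0, 226.8]
tcp_rot: [-3.14, -0.0, 1.956]
force: [-0.2, 0.2, -0.3]
grip_width: 59.2
```

View pics/w4.png

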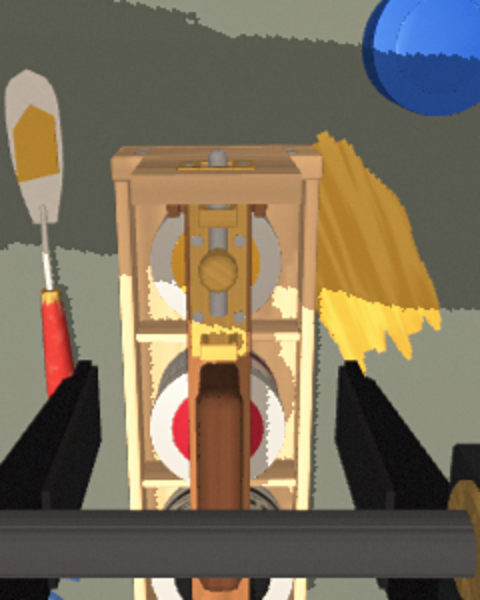

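The crop shows the knob at (218,270), the tip through the keeper at (218,157), and the handle's top from about (220,365–388) to (220,590).

Run:
```python
import pickle
from h import *
s=pickle.load(open("w4.pkl","rb"))
P=lambda u,v,z:bp(s,220+u/2,100+v/2,z)
k=P(218,269,114)
for n,p in [("knob",k),("h near",P(220,388,117)),("h near lo",P(221,366,108)),("h far",P(220,590,117)),("postL",P(113,150,100)),("postR",P(322,150,100))]:
    print(n,p.round(1),np.linalg.norm((p-k)[:2]).round(1))
y=np.array([-.383,.924]); print("handle from knob",k[:2]-100*y)
```

```text
knob [547.  221.9 114. ] 0.0
h near [566.5 176.  117. ] 49.8
h near lo [564.7 181.6 108. ] 44.0
h far [603.8  84.2 117. ] 148.9
postL [491.9 247.8 100. ] 60.9
postR [568.2 278.7 100. ] 60.7
handle from knob [585.34517181 129.4599429 ]
```

The knob is 99.4 mm from the handle's middle, so the bolt is home (nominal 100). The handle's middle is ≈(585.2,130).

```bash
python3 -m crank '1.26 -3 0 0 0 0 5;1.26 -3 0 0 0 0 5;1.26 -3 0 0 0 0 5;0 0 -3 0 0 0 5;0 0 -3 0 0 0 5;0 0 -3 0 0 0 5;0 0 -2.7 0 0 0 5;0 0 -2.1 0 0 0 5;0 0 0 0 0 0 5;0 0 0 0 0 0 3;0 0 0 0 0 0 1;0 0 0 0 0 0 1;0 0 0 0 0 0 1;0 0 0 0 0 0 1'
```

```text
time_s: 8.1
tool_pos: [585.8, 130.0, 90.1]
tcp_rot: [3.141, 0.0, 1.956]
force: [-1.1, -0.4, 4.2]
grip_width: 19.9
```

```bash
python3 -m crank '0 0 0.1 0 0 0 1;0 0 0.1 0 0 0 1;0 0 0.15 0 0 0 1;0 0 0.2 0 0 0 1;0 0 0.2 0 0 0 1;0 0 0.25 0 0 0 1;0 0 0.2 0 0 0 1;0 0 0.1 0 0 0 1;0 0 0 0 0 0 1;0 0 0 0 0 0 1'
python3 - <<'E'
from cell import r
import cv2
print(r.get_state()["force"],r.get_state()["ft_torque"])
s=r.snapshot("side"); cv2.imwrite("pics/s2.png",cv2.resize(s["frame"][200:400,200:360],None,fx=3,fy=3,interpolation=cv2.INTER_CUBIC))
E
```

```text
time_s: 9.35
tool_pos: [585.6, 130.0, 102.6]
tcp_rot: [3.142, -0.0, 1.956]
force: [-0.1, 0.5, -8.6]
grip_width: 20.1
[-0.12674345  0.51938449 -8.60076843] [-0.02826455  0.0205407   0.00559772]
```

View pics/s2.png

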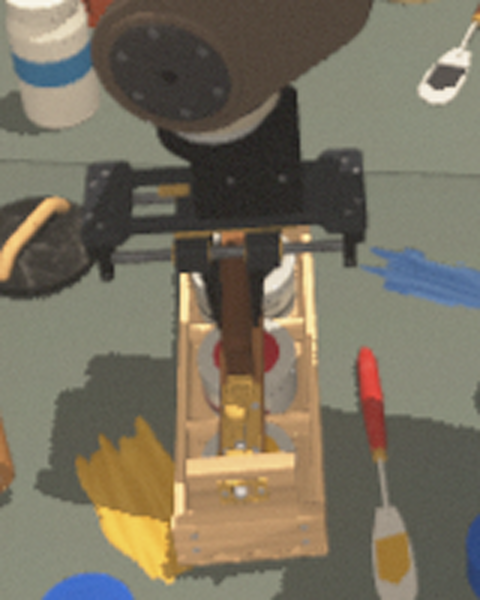

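The full weight (8.6 N) is in the grip with almost no moment. The carrier hangs just clear of the bench, with the bolt tip in the keeper at (240,490). I'll raise it smoothly.

```bash
python3 -m crank '0 0 0.2 0 0 0 1;0 0 0.4 0 0 0 1;0 0 0.6 0 0 0 1;0 0 0.8 0 0 0 1;0 0 0.8 0 0 0 1;0 0 0.8 0 0 0 1;0 0 0.8 0 0 0 1;0 0 0.8 0 0 0 1;0 0 0.8 0 0 0 1;0 0 0.8 0 0 0 1;0 0 0.8 0 0 0 1;0 0 0.7 0 0 0 1;0 0 0.5 0 0 0 1;0 0 0.3 0 0 0 1;0 0 0.1 0 0 0 1;0 0 0 0 0 0 1' && python3 -m crank '0 0 0 0 0 0 1;0 0 0 0 0 0 1;0 0 0 0 0 0 1;0 0 0 0 0 0 1;0 0 0 0 0 0 1;0 0 0 0 0 0 1;0 0 0 0 0 0 1;0 0 0 0 0 0 1;0 0 0 0 0 0 1;0 0 0 0 0 0 1;0 0 0 0 0 0 1;0 0 0 0 0 0 1;0 0 0 0 0 0 1;0 0 0 0 0 0 1;0 0 0 0 0 0 1;0 0 0 0 0 0 1;0 0 0 0 0 0 1;0 0 0 0 0 0 1;0 0 0 0 0 0 1;0 0 0 0 0 0 1'
python3 - <<'E'
from cell import r
import cv2
print(r.get_state()["force"],r.get_state()["ft_torque"])
s=r.snapshot("side"); cv2.imwrite("pics/s3.png",cv2.resize(s["frame"][130:380,190:390],None,fx=2.4,fy=2.4,interpolation=cv2.INTER_CUBIC))
E
```

```text
time_s: 11.4
tool_pos: [585.6, 130.0, 194.5]
tcp_rot: [-3.141, -0.0, 1.956]
force: [0.7, 0.3, -8.8]
grip_width: 19.8
time_s: 13.9
tool_pos: [585.7, 130.0, 194.7]
tcp_rot: [3.141, 0.0, 1.956]
force: [-0.4, 0.3, -8.3]
grip_width: 19.6
[-0.41681676  0.26197434 -8.33162096] [-0.11850792  0.01096843 -0.00547496]
```

View pics/s3.png

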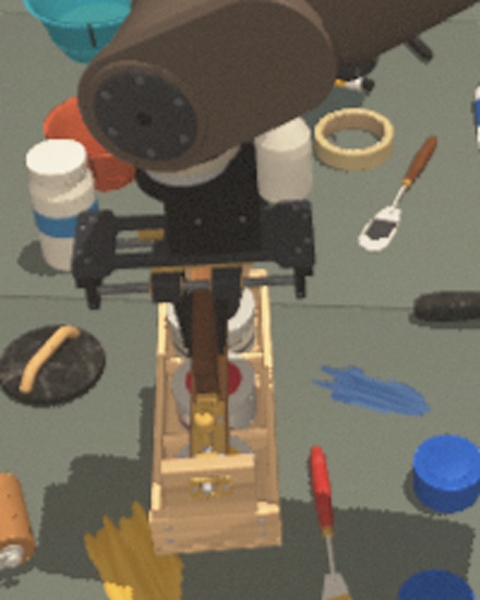

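It looks level and clear of everything. I'll compare the predicted level-carrier corners with the picture.

Run:
```python
from cell import r
import numpy as np
s=r.snapshot("side");R=np.array(s["R"]);t=np.array(s["t"])
a=.39;X=np.array([np.cos(a),np.sin(a),0]);Y=np.array([-np.sin(a),np.cos(a),0]);C=np.array([585.6,130,0])
for tilt in(0,.05,-.05):
  for n,x,y,z in[("low+x",50,140,0),("low-x",-50,140,0),("post+x",34,140,100),("post-x",-34,140,100)]:
    p=R@(C+X*x+Y*y+np.array([0,0,101.6+z+tilt*y]))+t
    print(tilt,n,((s["fx"]*p[0]/p[2]+s["cx"]-190)*2.4).round(),((s["fy"]*p[1]/p[2]+s["cy"]-130)*2.4).round())
```

```text
0 low+x 150.0 559.0
0 low-x 278.0 550.0
0 post+x 157.0 476.0
0 post-x 250.0 470.0
0.05 low+x 149.0 553.0
0.05 low-x 277.0 545.0
0.05 post+x 156.0 470.0
0.05 post-x 250.0 464.0
-0.05 low+x 151.0 564.0
-0.05 low-x 278.0 555.0
-0.05 post+x 158.0 482.0
-0.05 post-x 251.0 476.0
```

The side view suggests at most about 0.05 rad of nose-up tilt, within calibration doubt. The scene camera sees the carrier lengthwise, so I'll check there.

Run:
```python
from cell import r
import numpy as np,cv2
s=r.snapshot("scene");R=np.array(s["R"]);t=np.array(s["t"])
cv2.imwrite("pics/c4.png",cv2.resize(s["frame"][150:310,150:310],None,fx=3.75,fy=3.75,interpolation=cv2.INTER_CUBIC))
a=.39;X=np.array([np.cos(a),np.sin(a),0]);Y=np.array([-np.sin(a),np.cos(a),0]);C=np.array([585.6,130,0])
for tilt in(0,.05,-.05):
  for n,x,y,z in[("+y low-x",-50,140,0),("-y low-x",-50,-140,0),("+y post-x",-34,140,100),("-y post-x",-34,-128,100)]:
    p=R@(C+X*x+Y*y+np.array([0,0,101.6+z+tilt*y]))+t
    print(tilt,n,((s["fx"]*p[0]/p[2]+s["cx"]-150)*3.75).round(),((s["fy"]*p[1]/p[2]+s["cy"]-150)*3.75).round())
```

```text
0 +y low-x 209.0 525.0
0 -y low-x 504.0 315.0
0 +y post-x 163.0 370.0
0 -y post-x 464.0 185.0
0.05 +y low-x 207.0 515.0
0.05 -y low-x 504.0 324.0
0.05 +y post-x 161.0 359.0
0.05 -y post-x 464.0 193.0
-0.05 +y low-x 211.0 534.0
-0.05 -y low-x 503.0 306.0
-0.05 +y post-x 164.0 381.0
-0.05 -y post-x 463.0 176.0
```

View pics/c4.png

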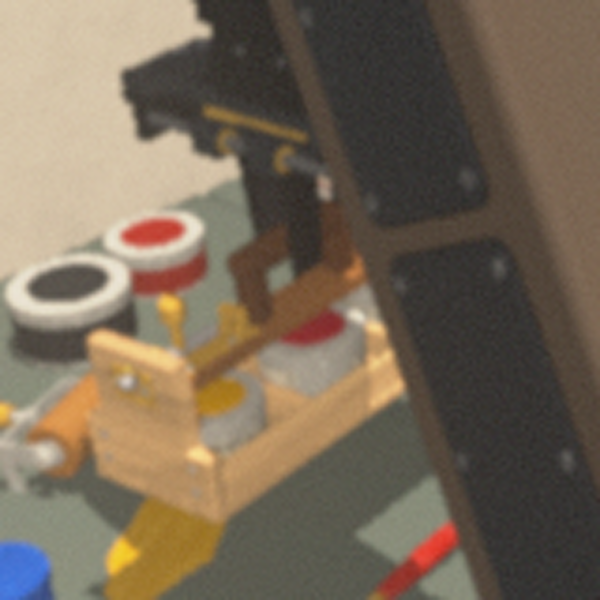

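The lower edge runs from (218,520) to (405,393), a slope of -0.68. A level carrier would give -0.71 and 0.05 rad of tilt -0.64, so the tilt is about 0.025 rad, well inside 0.10. The bolt tip is through the keeper at (127,381) and the tins are seated. I'm handing in.

```bash
python3 -c "
from cell import r
s=r.get_state();print(s['time_s'],s['tool_pos'],s['force'],s['grip_width']);r.close_job()"
```

```text
14.05 [585.6338371  130.0464554  194.64448204] [-0.52966481  0.27756354 -8.32314002] 19.58482029767617
the job is handed in; nothing more can be done
```

The bolt is home and the carrier is hanging by its handle about 10 cm above the bench. I handed it in at 14.05 s; the hand-in reports no verdict.

- **Bolt:** I gripped the brass knob and slid it about 28 mm until the push levelled off at about 4.6 N. The knob then measured 99.4 mm from the handle's middle (100 is fully home), and the tip showed through the keeper. That last push probably slid the carrier about 2 mm along the bench.
- **Lift:** I gripped the handle at its middle and raised the carrier about 101 mm by tool travel, then held it still for about 2.5 s. At hand-in, about 8.3 N of weight was in the grip and the opening was steady at 19.6 mm.
- **Level:** The scene view gives about 0.025 rad of tilt with the bolt end slightly high, against a limit of 0.10. The side view was less certain and allowed up to about 0.05.
- **Tins and other things:** All three tins looked seated in the last scene picture, though the black one was mostly hidden there. I measured no bystander positions afterwards; the ones in view looked undisturbed, and the arm passed near none of them.

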